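Sweep the sieve leftovers into the catch tray

TASK

Clear the sieve leftovers off the bench: sweep the grey stone, the pale pebble and the brown soil clod with the fingertips through the open front of the metal catch tray, until each lies well inside on the tray's flat floor, not on its front lip. Only push them along the surface, do not pick them up, and do not knock or shift the capped vial and the brass weight standing beside the work.

Things in the scene. Friction and masses are not known exactly. Their poses are not given: they have to be found in the camera images.
- tray: Dark sheet-steel catch tray fixed to the bench, open at one side like a dustpan. Origin: middle of its open edge, at bench level; x points from the opening into the tray, y along the opening, z up. Inside 270 mm wide (y -135 to 135), 140 mm deep (x 0 to 140); walls 3 mm thick with a rolled rim, top 33 mm above the bench. Flat floor 2 mm above the bench; a lip (ramp) over x 0 to 15 mm leads up to it.
- stone: Loose flat grey stone, pointed oval, 36 x 58 mm (own x, y) and 20 mm high, about 70 g, lying flat. Origin: centre of its underside. It starts on the bench 70 to 115 mm in front of the tray's opening, within its width.
- pebble: Loose flat pale round pebble, 34 x 38 mm and 15 mm high, about 30 g. Origin: centre of its underside. It starts in front of the tray's opening like the stone, in another of three lanes 68 mm apart across the opening.
- clod: Loose brown soil clod, angular, 26 x 30 mm and 22 mm high, about 20 g, hard and dry. Origin: centre of its underside. It starts in front of the tray's opening in the remaining lane; which piece lies in which lane varies.
- vial: Bystander: capped glass vial standing upright, 34 mm across, 77 mm tall, loose, about 155 mm to one side of the tray's centre line, level with the pieces. Origin: centre of its underside.
- weight: Bystander: small brass balance weight with a knob, 28 mm across, 38 mm tall, loose, about 155 mm from the tray's centre line on the side opposite the vial. Origin: centre of its underside.

How it is judged:
At the end, for the whole second after the job is handed in: The origins of the stone, the pebble and the clod all lie at least 30 mm past the tray's open edge and between its walls, lower than 30 mm above the bench and at rest (under 20 mm/s); the vial and the weight stand upright within 15 mm of where they were (x of stone in the frame of tray between 0.03 and 0.14 m and y of stone in the frame of tray between -0.135 and 0.135 m and height (world z) of each of stone, pebble, clod below 0.03 m and linear speed of each of stone, pebble, clod below 0.02 m/s and x of pebble in the frame of tray between 0.03 and 0.14 m and y of pebble in the frame of tray between -0.135 and 0.135 m and x of clod in the frame of tray between 0.03 and 0.14 m and y of clod in the frame of tray between -0.135 and 0.135 m and distance of each of vial, weight from where it was at the start of the episode below 0.015 m and angle between each of vial, weight's own z axis and vertical below 0.2 rad); the robot touches nothing.
It fails at once if a piece is lifted or carried instead of being swept: more than 15 mm up while level, or more than 30 mm up at all (height (world z) of any of stone, pebble, clod above 0.03 m or (height (world z) of stone above 0.015 m and angle between stone's own z axis and vertical below 0.4 rad) or (height (world z) of pebble above 0.015 m and angle between pebble's own z axis and vertical below 0.4 rad) or (height (world z) of clod above 0.015 m and angle between clod's own z axis and vertical below 0.4 rad)).
It fails at once if the vial or the weight is shifted by more than 15 mm or tipped (distance of any of vial, weight from where it was at the start of the episode above 0.015 m or angle between any of vial, weight's own z axis and vertical above 0.35 rad).
It also fails if it takes over 69 s, if anything falls off the work surface, if the arm or the gripper's body presses on something with over 40 N, if the wrist force passes 120 N, or if a joint passes its speed limit or range.

ROBOT

A 6-joint arm with a two-finger parallel gripper is mounted at the origin on a cart in front of the work surface, level with it; the furniture and walls round the work are solid. World frame = base frame: x ahead of the robot, y to its left, z up, the work surface at z = 0. Lengths are in m, angles in rad, forces in N, time in s.
With the tool pointing down it reaches from about 0.375 to 0.9 m from the base axis. Payload 3.1 kg.
Tool frame: the origin (TCP) lies at the centre of the arm's flange, where the gripper is bolted on; the fingertips stand tip_reach ahead of it and the grasp point (between the pads) lies 164 mm ahead of it (tip_reach is the distance from the TCP to the fingertips, in m); z points along the fingers, y is the direction in which the jaws open and shut (so a half turn about z gives the same grasp; the last joint's range is limited). The gripper opens to 87 mm and grips with 3 to 60 N. Pads are 19 mm wide; open, the fingers measure 117 mm over their backs; the gripper's body (75 mm by 190 mm) begins 51 mm behind the grasp point.
Start: joints at [-0.178, 0.527, 1.433, -0, 1.181, -0.178], TCP at [0.625, 0, 0.405] pointing down, gripper open.
Joint ranges: [-3.08, 3.08], [-0.75, 2.2], [0.22, 2.44], [-1.43, 4.57], [0, 2.65], [-2.85, 2.85]. Speed limits (rad/s): [2.79, 2.79, 3.14, 3.14, 3.14, 3.14].

INTERFACE

Orientations are given as a unit quaternion [x, y, z, w].
In Python, from rig import get_obs, camera, hand_in, tip_reach gives the robot as it stands. The module is installed in compiled form; this text tells all that it offers.
- The arm moves only by the tool servo_tool, never from a script. Its argument "steps" is one flat list of numbers, 5 for each row, row after row: the finger opening in m, from 0 to 0.087, then the shift along the tool's x, y, z in m, then the turn about the tool's z in rad. A call has 1 to 12 rows; each row is the pose to reach, as a shift and turn from the pose commanded when the call began, along the tool's axes at that moment; what a row does not reach only later rows make up. A row lasts 1/8 s, in which the tool goes at most 62.5 mm and 10.7 degrees, less where a joint would pass 70% of its speed; a pose out of reach is approached as far as the arm can. A call with a gripper value outside its range is refused whole. The fingers move at their own pace and stop on an object; "force" is the grip in N (left out, the last holds). Time passes only in rows, so rows that repeat a pose let the fingers close. It gives the time, the measured TCP pose, the force and the opening at its end, in the units of the state.
- get_obs(): the state, without advancing time (a new reading comes with each control period).
- camera(name): name is "scene" or "side" or "wrist"; returns a dict with "pixels" (400x640x3 uint8, blue, green, red), "vertical_fov" (degrees; the focal length in pixels is half the picture's height over the tangent of half this angle, whatever the lens; pixels are square), "cx", "cy" (the principal point, pixels), "T" (4x4, takes a point from camera to world coordinates). Camera axes: x right, y up, looking along -z (the intrinsics and any distortion apply to the point x, -y, -z); pixel columns grow to the right and rows downward; lengths in m; the calibration is good to about 2 mm. A picture is of the moment at which its call begins. There is no depth.
- hand_in(): hands the job in, once; it reports no verdict.
The state is a dict: "time": time; "q": joint angles; "joint_velocities": joint speeds; "joint_torque": joint torques, N m; "position": TCP position; "tool_rot": TCP orientation; "ft_force": force on the tool from outside, world axes, zero at the start; "moment": the same for the moment, N m; "grip_width": finger opening in m.
Only numpy, scipy, OpenCV 4.12 (cv2) and the standard library are available. Lean on these libraries where they do the work, as an engineer would, in place of code of your own. Each camera call takes 0.05 s, during which the arm holds its last target.

## Working session

There is one attempt and no reset: what is moved stays moved. The work goes in short steps, Python scripts to look and compute and a tool call to move; the robot and the scene stay as the last step left them, time stands still between calls to the robot, and variables do not carry over. Pictures are saved under pics/ and viewed, and the job is handed in when it is done.

Besides the shell and the picture viewer there is one more tool, called after "Request:" as name(argument=value, ...), one argument or row to a line, values as JSON. servo_tool: Moves the arm, as the interface text tells. Its arguments: {"type":"object","properties":{"steps":{"type":"array"},"force":{"type":"number"}},"required":["steps"]}

```bash
mkdir -p pics; cat > h.py <<'E'
from rig import get_obs, camera, hand_in, tip_reach
import numpy as np, cv2
def ray(c,u,v,z=0.0):
    f=200/np.tan(np.radians(c["vertical_fov"])/2)
    d=np.array([(u-c["cx"])/f,-(v-c["cy"])/f,-1.0]); T=np.array(c["T"])
    d=T[:3,:3]@d; o=T[:3,3]; return o+d*(z-o[2])/d[2]
def proj(c,p):
    f=200/np.tan(np.radians(c["vertical_fov"])/2); T=np.array(c["T"])
    q=T[:3,:3].T@(np.array(p)-T[:3,3]); return c["cx"]+f*q[0]/-q[2], c["cy"]-f*q[1]/-q[2]
E
python3 - <<'E'
from h import *
for n in("scene","side","wrist"):
    c=camera(n); cv2.imwrite(f"pics/{n}0.png",c["pixels"]); print({k:(np.round(v,4).tolist() if k=="T" else v) for k,v in c.items() if k!="pixels"}, c["pixels"].shape)
o=get_obs();print(o,tip_reach() if callable(tip_reach) else tip_reach)
E
```

```text
{'vertical_fov': 48.206476887250055, 'cx': 313.4105719093025, 'cy': 195.51449972431053, 'T': [[-0.7661, 0.4884, -0.4178, 0.2417], [-0.6427, -0.588, 0.4911, 0.4836], [-0.0058, 0.6448, 0.7644, 0.7101], [0.0, 0.0, 0.0, 1.0]]} (400, 640, 3)
{'vertical_fov': 42.45483451775966, 'cx': 311.81768335698007, 'cy': 200.43681485280123, 'T': [[0.9995, -0.0291, 0.0097, 0.5839], [0.0196, 0.3624, -0.9318, -0.8542], [0.0236, 0.9316, 0.3628, 0.4109], [0.0, 0.0, 0.0, 1.0]]} (400, 640, 3)
{'vertical_fov': 69.7071340951617, 'cx': 316.2190323001085, 'cy': 191.53068283160619, 'T': [[1.0, -0.0014, 0.0028, 0.624], [0.0006, 0.9693, 0.2461, 0.0678], [-0.0031, -0.2461, 0.9692, 0.3837], [0.0, 0.0, 0.0, 1.0]]} (400, 640, 3)
{'time': 0.15, 'q': array([-1.78490154e-01,  5.28270878e-01,  1.43362147e+00, -3.54579799e-05,
        1.18140193e+00, -1.78496241e-01]), 'joint_velocities': array([-0.00140354, -0.00341481, -0.00428662,  0.00029184,  0.00064555,
       -0.00069039]), 'joint_torque': array([ 9.14956272e-04, -4.40429199e+01, -1.76841742e+01,  6.33679633e-02,
        5.52540855e-02, -1.06930895e-04]), 'position': array([6.24733825e-01, 7.95290761e-05, 4.03980663e-01]), 'tool_rot': array([ 7.07099604e-01,  7.07113446e-01, -4.98709865e-04, -6.89520520e-04]), 'ft_force': array([ 0.17722934, -0.00665199,  0.54838377]), 'moment': array([ 0.00848764, -0.0284197 ,  0.00692141]), 'grip_width': 0.08686663397719854} 0.1822
```

View pics/scene0.png

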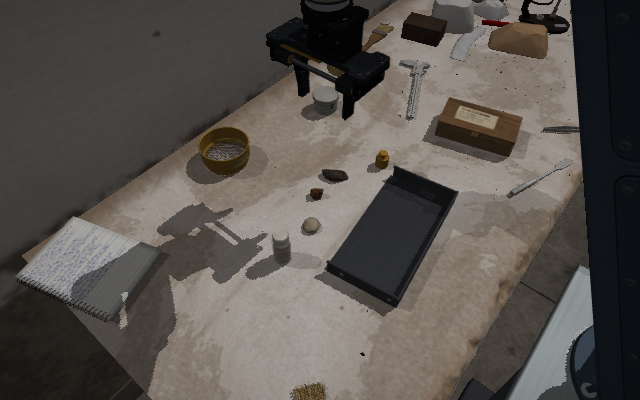

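View pics/side0.png

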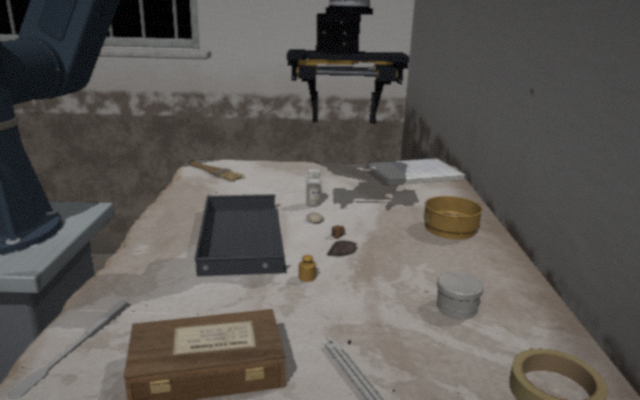

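View pics/wrist0.png

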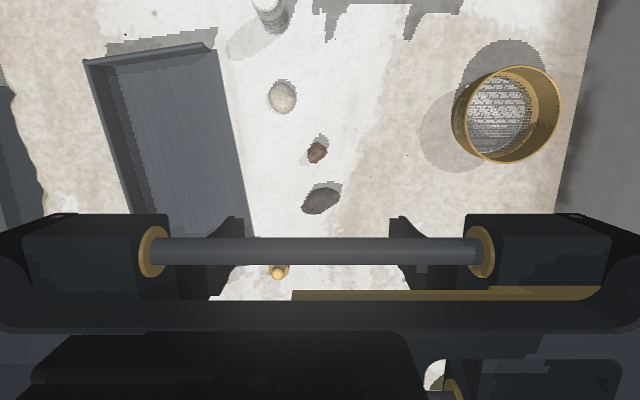

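```bash
python3 - <<'E'
import cv2
a=cv2.imread("pics/scene0.png")[140:310,240:470]; cv2.imwrite("pics/sc_z.png",cv2.resize(a,None,fx=3.4,fy=3.4,interpolation=2))
a=cv2.imread("pics/side0.png")[160:290,190:400]; cv2.imwrite("pics/si_z.png",cv2.resize(a,None,fx=3.8,fy=3.8,interpolation=2))
E
```

```text
(no output)
```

View pics/sc_z.png

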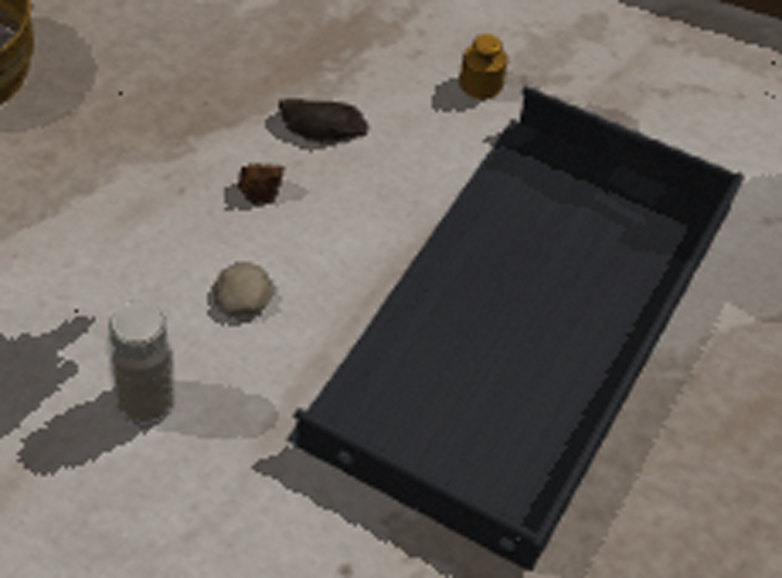

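View pics/si_z.png

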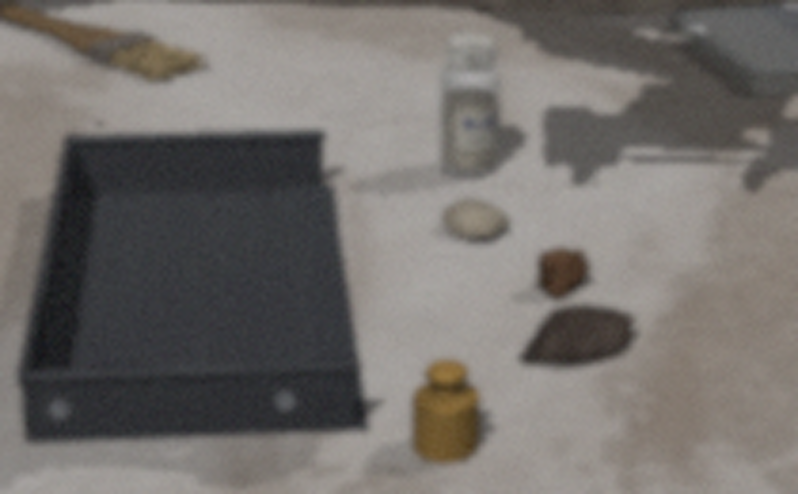

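```bash
python3 - <<'E'
from h import *
c=camera("scene"); s=camera("side")
S=lambda u,v,z:np.round(ray(c,240+u/3.4,140+v/3.4,z)[:2],4)
D=lambda u,v,z:np.round(ray(s,190+u/3.8,160+v/3.8,z)[:2],4)
for n,a,b,z in [("rim FvialL",(300,412),(322,134),.033),("rim Bvial",(537,547),(68,136),.033),("rim Bweight",(738,177),(26,375),.033),("rim Fweight",(527,90),(357,368),.033),
 ("base Fvial",(293,440),(325,187),0),("base Fweight",None,(364,428),0),
 ("stone",(323,122),(580,335),.008),("clod",(261,184),(563,272),.011),("pebble",(243,291),(476,220),.007),("vialbase",(146,415),(470,172),0),("vialtop",(137,316),(473,42),.077),("weight",(485,88),(447,453),0),("wknob",(488,42),(447,370),.038)]:
    print(n,S(*a,z) if a else None,D(*b,z))
E
```

```text
rim FvialL [0.4943 0.1478] [0.4966 0.1397]
rim Bvial [0.3581 0.1337] [0.3611 0.1256]
rim Bweight [ 0.3976 -0.1411] [ 0.4006 -0.1466]
rim Fweight [ 0.5315 -0.1216] [ 0.5347 -0.1318]
base Fvial [0.4986 0.1475] [0.4978 0.1444]
base Fweight None [ 0.5372 -0.1231]
stone [ 0.6252 -0.039 ] [ 0.6314 -0.0448]
clod [0.6209 0.0271] [0.6252 0.0174]
pebble [0.5796 0.0929] [0.5818 0.088 ]
vialbase [0.5697 0.1864] [0.5775 0.1729]
vialtop [0.5773 0.1783] [0.5772 0.1735]
weight [ 0.5674 -0.1353] [ 0.573  -0.1419]
wknob [ 0.5712 -0.1367] [ 0.5722 -0.1407]
```

```bash
python3 - <<'E'
from h import *
w=camera("wrist"); im=w["pixels"]
a=im[40:230,80:370]; cv2.imwrite("pics/w_z.png",cv2.resize(a,None,fx=2.7,fy=2.7,interpolation=2))
for n,p,z in [("stone",(321,199),.008),("clod",(317,153),.011),("pebble",(282,97),.007),("Fvial base",(210,47),.033),("Bvial",(85,60),.033)]: print(n,np.round(ray(w,*p,z),4))
E
```

```text
stone [ 0.6299 -0.0382  0.008 ]
clod [0.6244 0.0246 0.011 ]
pebble [0.5805 0.0939 0.007 ]
Fvial base [0.5045 0.1454 0.033 ]
Bvial [0.3617 0.1319 0.033 ]
```

View pics/w_z.png

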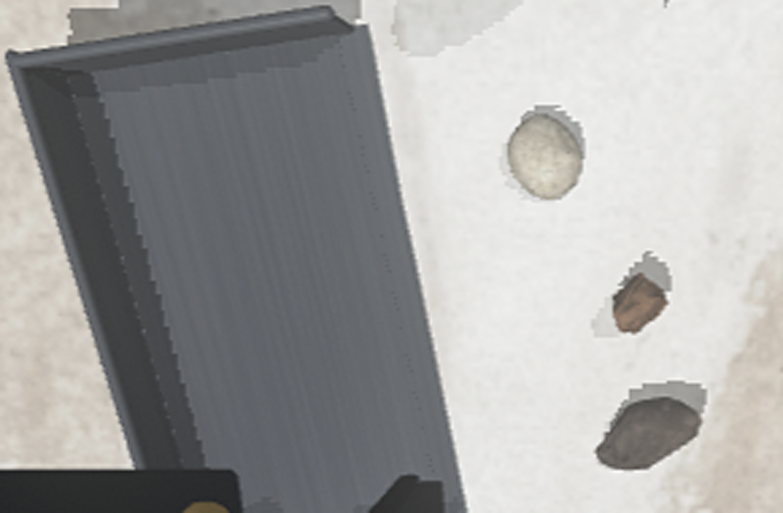

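Request:
servo_tool(
  steps=[0, 0.05, 0.0, 0.0, -0.1, 0, 0.099, 0.005, 0.05, -0.14, 0, 0.099, 0.005, 0.1, -0.14, 0, 0.099, 0.005, 0.15, -0.14, 0, 0.099, 0.005, 0.15, -0.14, 0, 0.099, 0.005, 0.18, -0.14, 0, 0.099, 0.005, 0.2, -0.14, 0, 0.099, 0.005, 0.21, -0.14, 0, 0.099, 0.005, 0.215, -0.14, 0, 0.099, 0.005, 0.215, -0.14],
  force=20,
)

```text
time: 1.55
position: [0.6302, 0.099, 0.1902]
tool_rot: [0.656, 0.755, 0.0, 0.0]
ft_force: [-0.8, 0.3, -0.7]
grip_width: 0.0015
```

```bash
cat > look.py <<'E'
from h import *
import sys
o=get_obs(); print(o["time"],np.round(o["position"],4),np.round(o["tool_rot"],4),np.round(o["ft_force"],2),round(o["grip_width"],4))
t=sys.argv[1]
s=camera("scene")["pixels"][140:310,240:470]; d=camera("side")["pixels"][150:290,190:420]
s=cv2.resize(s,(782,578),interpolation=2); d=cv2.resize(d,(782,476),interpolation=2)
cv2.imwrite(f"pics/{t}_s.png",s); cv2.imwrite(f"pics/{t}_d.png",d)
E
python3 look.py a
```

```text
1.55 [0.6302 0.099  0.1902] [6.559e-01 7.548e-01 2.000e-04 3.000e-04] [-0.81  0.32 -0.74] 0.0015
```

View pics/a_s.png

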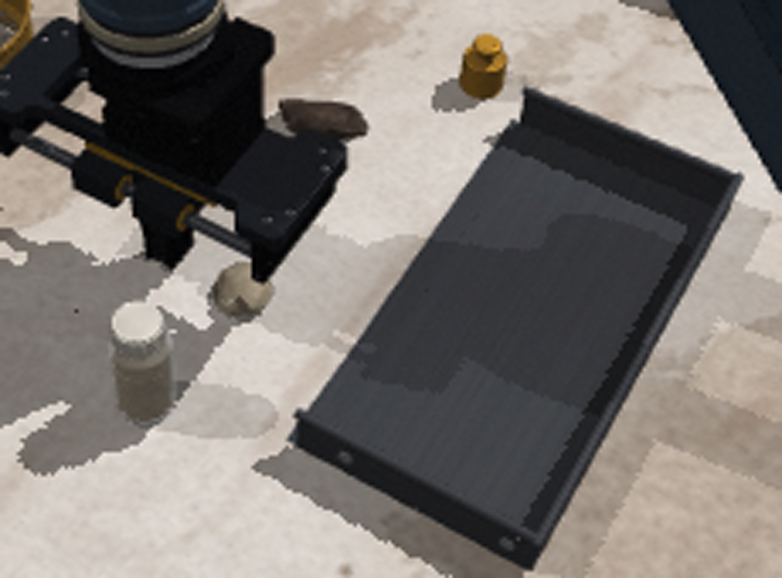

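View pics/a_d.png

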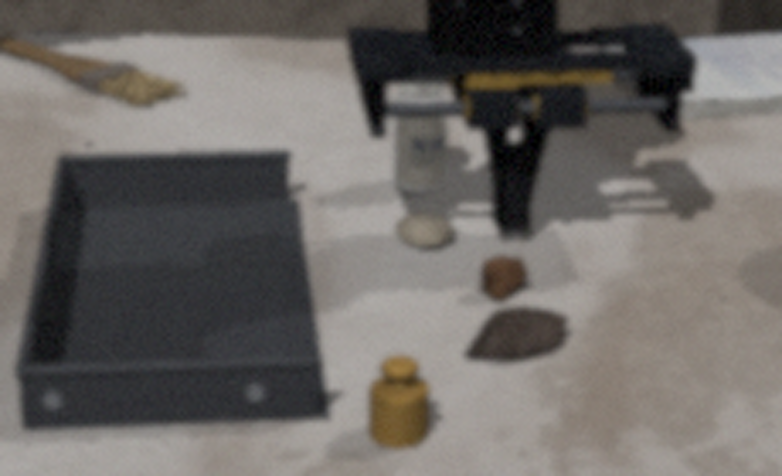

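Request:
servo_tool(
  steps=[0, 0, -0.008, 0.002, 0, 0, 0, -0.015, 0.002, 0, 0, 0, -0.02, 0.002, 0, 0, 0, -0.025, 0.002, 0, 0, 0, -0.03, 0.002, 0, 0, 0, -0.035, 0.002, 0, 0, 0, -0.04, 0.002, 0, 0, 0, -0.045, 0.002, 0, 0, 0, -0.05, 0.002, 0, 0, 0, -0.05, 0.002, 0],
)

```text
time: 2.9
position: [0.58, 0.092, 0.1877]
tool_rot: [0.656, 0.755, -0.0, -0.0]
ft_force: [-0.3, -0.4, 0.6]
grip_width: 0.0001
```

```bash
python3 look.py b
```

```text
2.9 [0.58   0.092  0.1877] [ 6.559e-01  7.548e-01 -3.000e-04 -4.000e-04] [-0.29 -0.4   0.61] 0.0001
```

View pics/b_s.png

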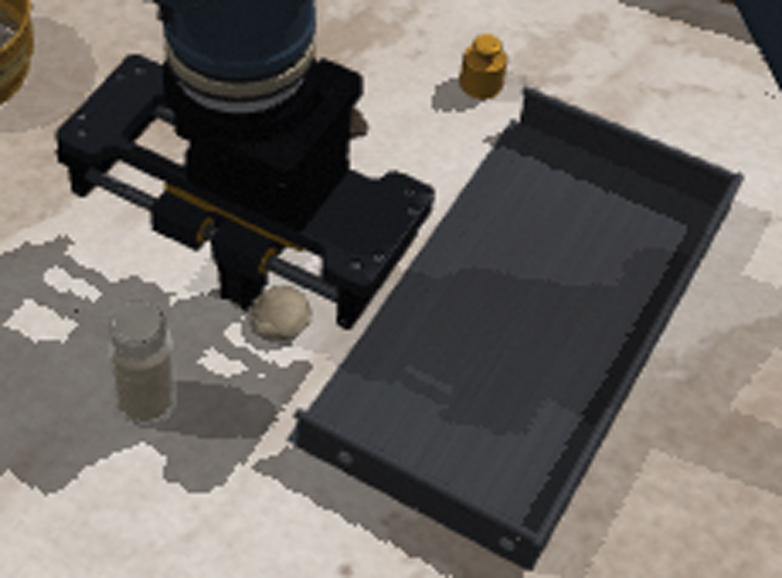

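View pics/b_d.png

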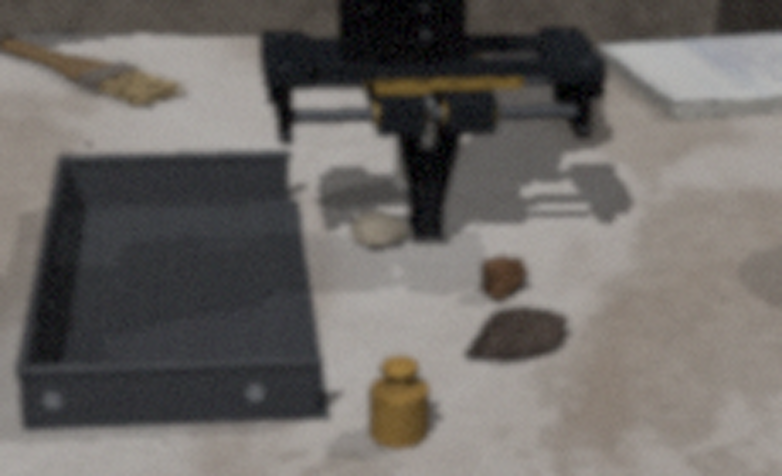

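```bash
cat > pos.py <<'E'
from h import *
import sys
c=camera("scene"); s=camera("side")
a=list(map(float,sys.argv[1:]))
O=np.array([.515,.0105]);d=np.array([-.990,-.139]);e=np.array([-.139,.990])
A=ray(c,240+a[0]/3.4,140+a[1]/3.4,a[4])[:2];B=ray(s,190+a[2]/3.4,150+a[3]/3.4,a[4])[:2]
m=(A+B)/2;p=get_obs()["position"][:2]
print(A,B,"mean tray",(m-O)@d,(m-O)@e,"tcp tray",(p-O)@d,(p-O)@e)
E
python3 pos.py 282 313 382 230 .007
```

```text
[0.55269192 0.09054284] [0.55611736 0.0873837 ] mean tray -0.04991698848432866 0.07220139358061309 tcp tray -0.07632820391918893 0.07159409263818244
```

Request:
servo_tool(
  steps=[0, 0, -0.006, 0, 0, 0, 0, -0.012, 0, 0, 0, 0, -0.018, 0, 0, 0, 0, -0.024, 0, 0, 0, 0, -0.03, 0, 0, 0, 0, -0.036, 0, 0, 0, 0, -0.042, 0, 0, 0, 0, -0.048, 0, 0, 0, 0, -0.052, 0, 0, 0, 0, -0.052, 0, 0],
)

```text
time: 4.35
position: [0.5286, 0.0848, 0.1877]
tool_rot: [0.656, 0.755, -0.0, -0.0]
ft_force: [-0.3, -0.9, 0.6]
grip_width: 0.0006
```

```bash
python3 look.py c
```

```text
4.35 [0.5286 0.0848 0.1877] [ 6.560e-01  7.548e-01 -2.000e-04 -2.000e-04] [-0.27 -0.9   0.56] 0.0006
```

View pics/c_s.png

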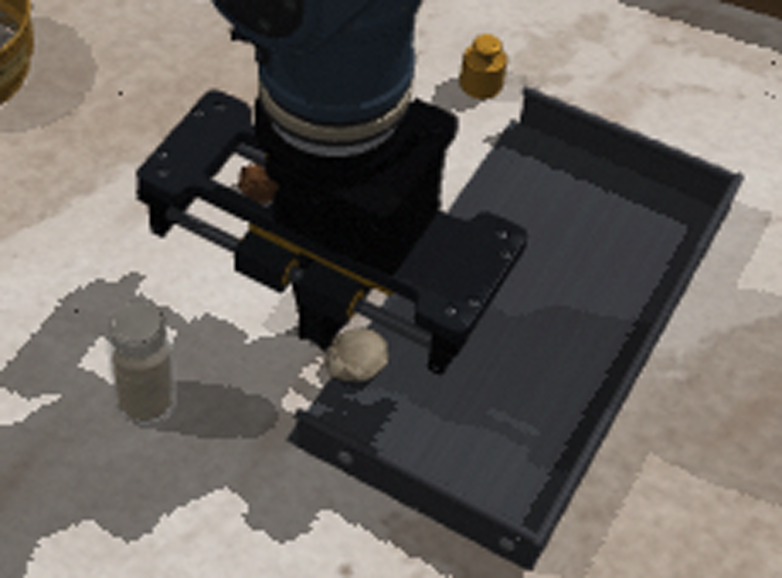

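View pics/c_d.png

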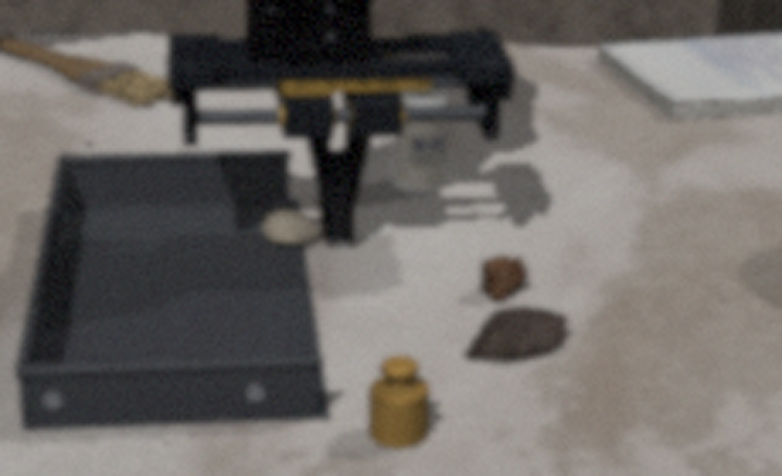

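```bash
python3 pos.py 357 356 290 226 .009
```

```text
[0.50162456 0.08770009] [0.50247436 0.0846371 ] mean tray 0.0023031024235751936 0.07671203145767079 tcp tray -0.024395857928880795 0.07158513851252091
```

Request:
servo_tool(
  steps=[0, 0, 0.008, 0, 0, 0, 0.009, 0.008, 0, 0, 0, 0.009, 0, 0, 0, 0, 0.009, -0.008, 0, 0, 0, 0.009, -0.016, 0, 0, 0, 0.009, -0.024, 0, 0, 0, 0.009, -0.032, 0, 0, 0, 0.009, -0.039, 0, 0, 0, 0.009, -0.039, 0, 0],
)

```text
time: 5.68
position: [0.4883, 0.0882, 0.1877]
tool_rot: [0.656, 0.755, -0.0, -0.001]
ft_force: [0.1, -0.3, -0.4]
grip_width: 0.0009
```

```bash
python3 look.py d
```

```text
5.675 [0.4883 0.0882 0.1877] [ 6.560e-01  7.548e-01 -5.000e-04 -6.000e-04] [ 0.07 -0.26 -0.35] 0.0009
```

View pics/d_s.png

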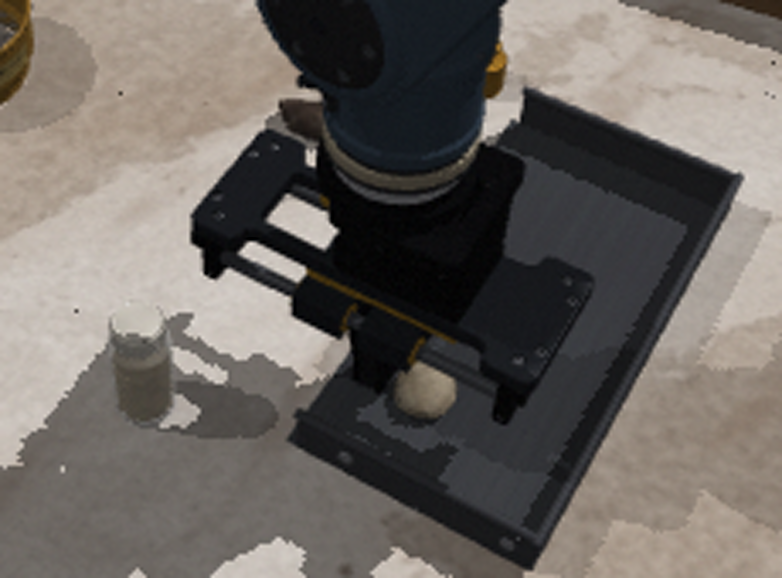

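View pics/d_d.png

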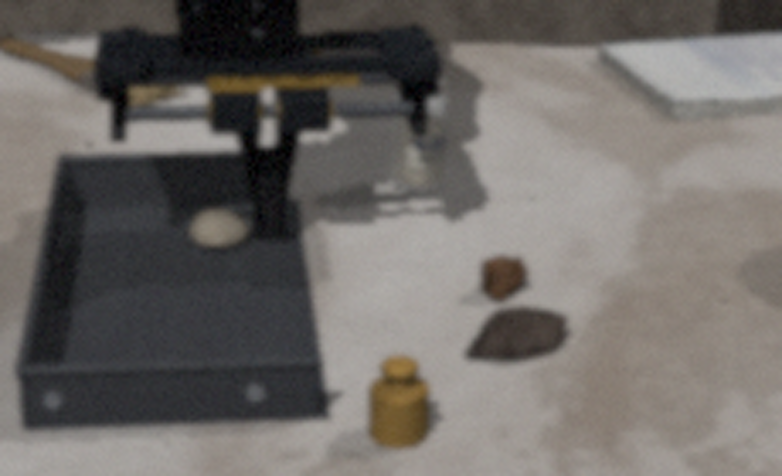

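```bash
python3 pos.py 425 391 220 229 .009
```

```text
[0.45949648 0.08219322] [0.46248746 0.07719564] mean tray 0.043849925507966514 0.07600959874220661 tcp tray 0.014565121105429256 0.08053394717331666
```

Request:
servo_tool(
  steps=[0, 0, 0.004, 0, 0, 0, -0.004, 0.004, 0, 0, 0, -0.004, -0.004, 0, 0, 0, -0.004, -0.011, 0, 0, 0, -0.004, -0.018, 0, 0, 0, -0.004, -0.024, 0, 0, 0, -0.004, -0.024, 0, 0, 0, -0.004, 0.01, 0, 0, 0, -0.004, 0.01, -0.05, 0, 0, -0.004, 0.01, -0.11, 0, 0, -0.004, 0.01, -0.11, 0],
)

```text
time: 7.25
position: [0.5012, 0.0858, 0.3017]
tool_rot: [0.656, 0.755, 0.003, 0.004]
ft_force: [0.3, -0.2, 0.4]
grip_width: 0.0005
```

```bash
python3 - <<'E'
from h import *
from scipy.spatial.transform import Rotation as R
o=get_obs(); Rm=R.from_quat(o["tool_rot"]); p=o["position"]; print(o["time"],o["q"].round(3),p)
print("clod start in tool",Rm.inv().apply(np.array([.6727,.0306,.290])-p))
E
```

```text
7.25 [-0.051  0.53   1.822  0.     0.78  -0.191] [0.50122594 0.0857997  0.30169717]
clod start in tool [-0.07860888  0.16194452  0.01348339]
```

Request:
servo_tool(
  steps=[0.014, -0.02, 0.05, 0, 0.18, 0.014, -0.04, 0.1, 0, 0.36, 0.014, -0.079, 0.162, 0, 0.54, 0.014, -0.079, 0.162, 0, 0.72, 0.014, -0.079, 0.162, 0, 0.9, 0.014, -0.079, 0.162, 0, 1.08, 0.014, -0.079, 0.162, 0, 1.26, 0.014, -0.079, 0.162, 0, 1.44, 0.014, -0.079, 0.162, 0, 1.571, 0.014, -0.079, 0.162, 0, 1.571, 0.014, -0.079, 0.162, 0, 1.571],
)

```text
time: 8.62
position: [0.6708, 0.0301, 0.2968]
tool_rot: [0.997, 0.071, -0.001, -0.0]
ft_force: [0.7, 0.7, -0.9]
grip_width: 0.0138
```

```bash
python3 look.py e; python3 - <<'E'
from h import *
from scipy.spatial.transform import Rotation as R
o=get_obs(); Rm=R.from_quat(o["tool_rot"]); p=o["position"]; print(Rm.as_matrix().round(3))
print("clod start in tool",Rm.inv().apply(np.array([.6727,.0306,.1885])-p))
cv2.imwrite("pics/e_w.png",camera("wrist")["pixels"])
E
```

```text
8.625 [0.6708 0.0301 0.2968] [ 9.975e-01  7.080e-02 -8.000e-04 -1.000e-04] [ 0.7   0.66 -0.89] 0.0138
[[ 0.99   0.141 -0.001]
 [ 0.141 -0.99   0.   ]
 [-0.001 -0.    -1.   ]]
clod start in tool [ 0.00194334 -0.0002193   0.10876462]
```

View pics/e_s.png

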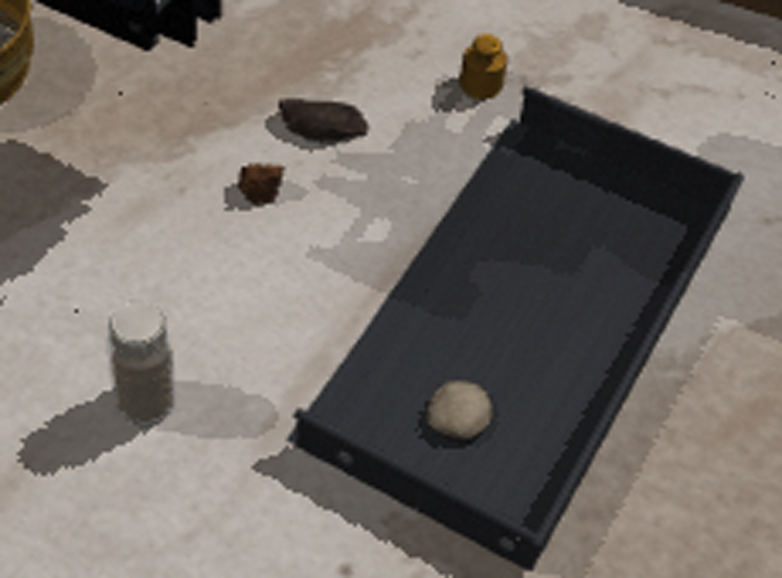

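View pics/e_d.png

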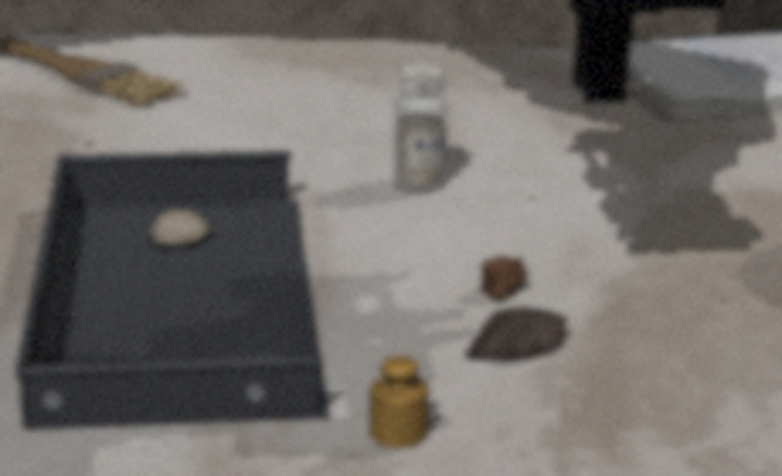

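View pics/e_w.png

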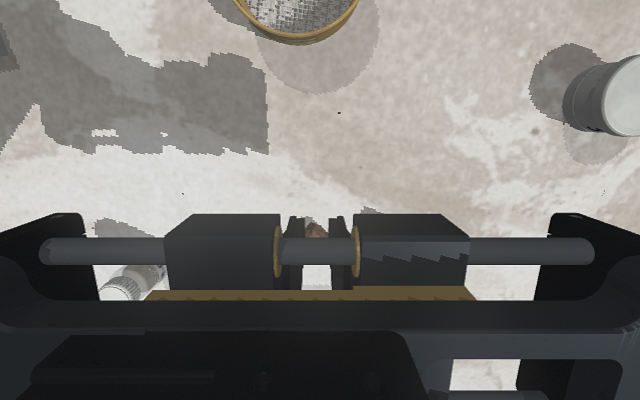

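Request:
servo_tool(
  steps=[0.014, 0.002, 0, 0.05, 0, 0.014, 0.002, 0, 0.09, 0, 0.014, 0.002, 0, 0.104, 0, 0.014, 0.002, 0, 0.109, 0, 0.014, -0.01, 0, 0.109, 0, 0.014, -0.02, 0, 0.109, 0, 0.014, -0.028, 0, 0.109, 0, 0.014, -0.036, 0, 0.109, 0, 0.014, -0.044, 0, 0.109, 0, 0.014, -0.052, 0, 0.109, 0, 0.014, -0.06, 0, 0.109, 0, 0.014, -0.06, 0, 0.109, 0],
)

```text
time: 10.28
position: [0.6108, 0.0217, 0.1886]
tool_rot: [0.998, 0.07, -0.001, -0.0]
ft_force: [-0.2, 0.8, 0.4]
grip_width: 0.014
```

```bash
python3 look.py f
```

```text
10.275 [0.6108 0.0217 0.1886] [ 9.976e-01  6.980e-02 -8.000e-04 -1.000e-04] [-0.19  0.75  0.37] 0.014
```

View pics/f_d.png

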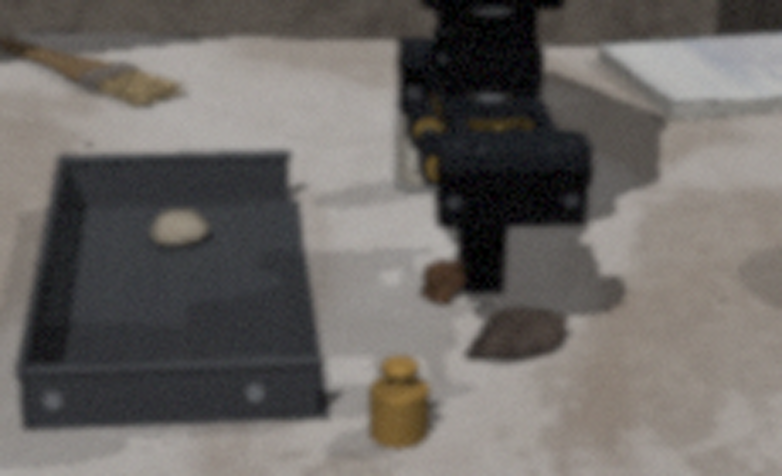

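View pics/f_s.png

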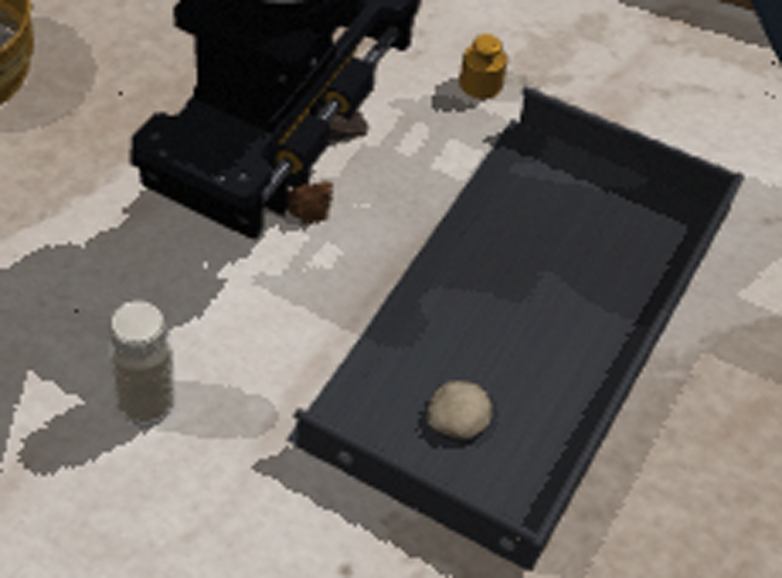

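```bash
python3 pos.py 312 201 443 281 .011
```

```text
[0.58891518 0.0178464 ] [0.5920222 0.0103558] mean tray -0.0752145532038959 -0.006925061874023015 tcp tray -0.09738448406904678 -0.002336469262220288
```

Request:
servo_tool(
  steps=[0.014, -0.006, 0, 0, 0, 0.014, -0.013, 0, 0, 0, 0.014, -0.02, 0, 0, 0, 0.014, -0.027, 0, 0, 0, 0.014, -0.034, 0, 0, 0, 0.014, -0.041, 0, 0, 0, 0.014, -0.048, 0, 0, 0, 0.014, -0.055, 0, 0, 0, 0.014, -0.062, 0, 0, 0, 0.014, -0.069, 0, 0, 0, 0.014, -0.076, 0, 0, 0, 0.014, -0.076, 0, 0, 0],
)

```text
time: 11.98
position: [0.5357, 0.0111, 0.1887]
tool_rot: [0.998, 0.07, -0.001, -0.0]
ft_force: [-0.0, 0.8, 0.7]
grip_width: 0.0138
```

```bash
python3 look.py g
```

```text
11.975 [0.5357 0.0111 0.1887] [ 9.976e-01  6.980e-02 -5.000e-04 -1.000e-04] [-0.02  0.8   0.72] 0.0138
```

View pics/g_d.png

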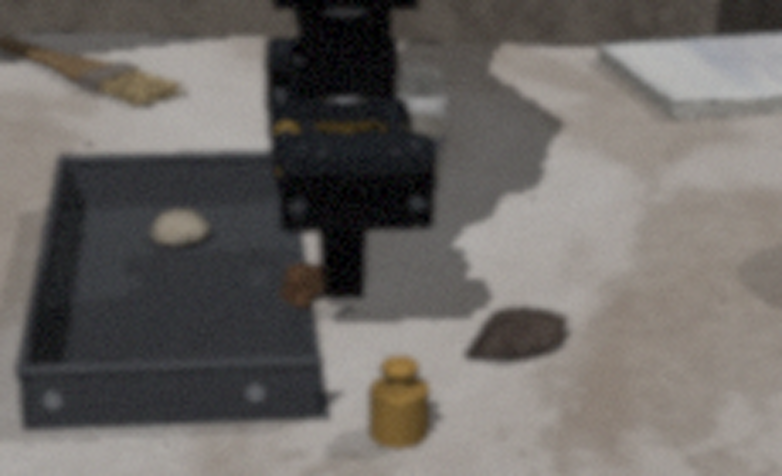

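View pics/g_s.png

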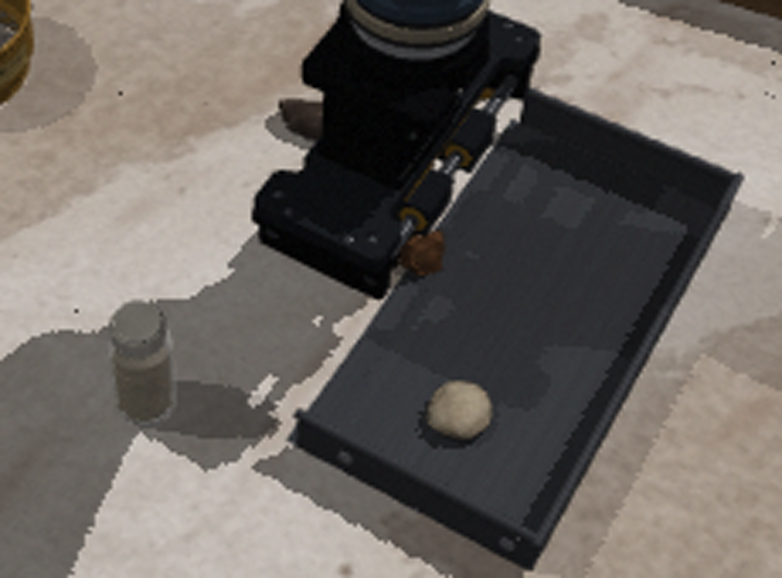

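Request:
servo_tool(
  steps=[0.014, -0.007, 0, 0, 0, 0.014, -0.014, 0, 0, 0, 0.014, -0.021, 0, 0, 0, 0.014, -0.028, 0, 0, 0, 0.014, -0.035, 0, 0, 0, 0.014, -0.042, 0, 0, 0, 0.014, -0.05, 0, 0, 0, 0.014, -0.058, 0, 0, 0, 0.014, -0.058, 0, 0, 0, 0.014, -0.03, 0, 0, 0, 0.014, -0.03, 0, -0.06, 0, 0.014, -0.03, 0, -0.1, 0],
)

```text
time: 13.58
position: [0.5073, 0.0069, 0.2894]
tool_rot: [0.998, 0.07, -0.0, -0.0]
ft_force: [1.2, 0.1, -1.0]
grip_width: 0.0143
```

```bash
python3 look.py h1; python3 - <<'E'
from h import *
from scipy.spatial.transform import Rotation as R
o=get_obs(); Rm=R.from_quat(o["tool_rot"]); p=o["position"]
O=np.array([.515,.0105]);d=np.array([-.990,-.139]);e=np.array([-.139,.990])
st=np.array([.628,-.040]);print("stone tray",(st-O)@d,(st-O)@e)
t=st-d*.065
print(t,"in tool",Rm.inv().apply(np.array([*t,.1885])-p))
E
```

```text
13.575 [0.5073 0.0069 0.2894] [ 9.976e-01  6.990e-02 -2.000e-04 -1.000e-04] [ 1.16  0.13 -1.04] 0.0143
stone tray -0.10485049999999999 -0.06570200000000001
[ 0.69235  -0.030965] in tool [0.17620115 0.06282532 0.10538829]
```

View pics/h1_s.png

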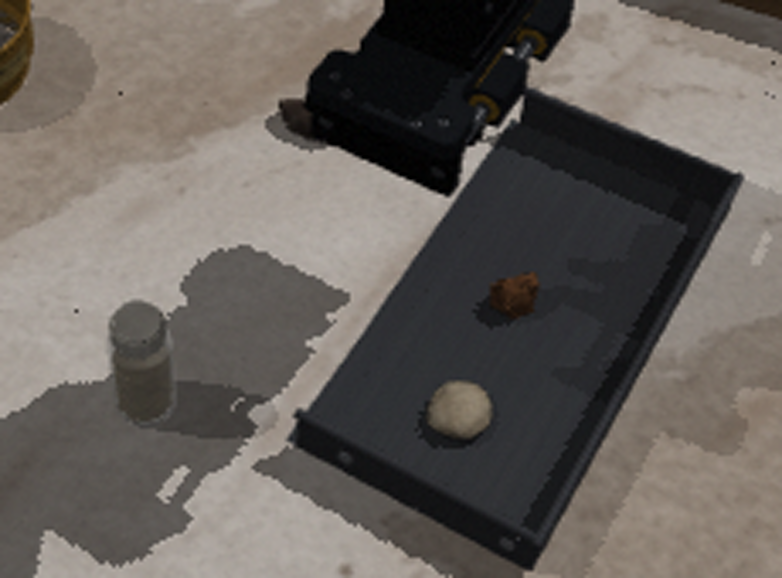

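Request:
servo_tool(
  steps=[0.028, 0.05, 0.02, 0, 0, 0.028, 0.1, 0.04, 0, 0, 0.028, 0.15, 0.063, 0, 0, 0.028, 0.176, 0.063, 0, 0, 0.028, 0.176, 0.063, 0, 0, 0.028, 0.176, 0.063, 0.05, 0, 0.028, 0.176, 0.063, 0.085, 0, 0.028, 0.176, 0.063, 0.1, 0, 0.028, 0.176, 0.063, 0.105, 0, 0.028, 0.176, 0.063, 0.105, 0],
)

```text
time: 14.92
position: [0.6899, -0.0309, 0.1846]
tool_rot: [0.998, 0.07, 0.001, 0.0]
ft_force: [-0.3, 0.1, 0.4]
grip_width: 0.0282
```

```bash
python3 look.py i
```

```text
14.925 [ 0.6899 -0.0309  0.1846] [9.976e-01 6.990e-02 6.000e-04 2.000e-04] [-0.28  0.13  0.4 ] 0.0282
```

View pics/i_d.png

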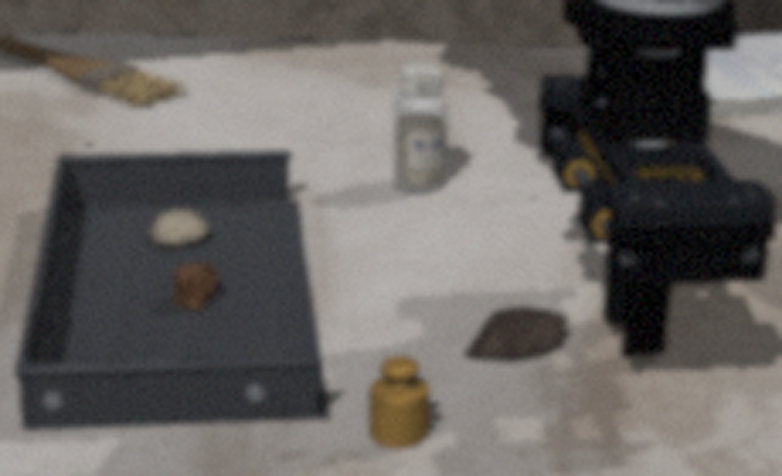

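Request:
servo_tool(
  steps=[0.028, -0.01, 0, -0.004, 0, 0.028, -0.018, 0, -0.004, 0, 0.028, -0.024, 0, -0.004, 0, 0.028, -0.03, 0, -0.004, 0, 0.028, -0.036, 0, -0.004, 0, 0.028, -0.042, 0, -0.004, 0, 0.028, -0.048, 0, -0.004, 0, 0.028, -0.054, 0, -0.004, 0, 0.028, -0.06, 0, -0.004, 0, 0.028, -0.066, 0, -0.004, 0, 0.028, -0.07, 0, -0.004, 0, 0.028, -0.07, 0, -0.004, 0],
)

```text
time: 16.52
position: [0.62, -0.0407, 0.1877]
tool_rot: [0.998, 0.07, -0.0, -0.0]
ft_force: [-0.1, -0.2, 0.7]
grip_width: 0.028
```

```bash
python3 look.py j
```

```text
16.525 [ 0.62   -0.0407  0.1877] [ 9.976e-01  6.980e-02 -3.000e-04 -1.000e-04] [-0.05 -0.22  0.75] 0.028
```

View pics/j_d.png

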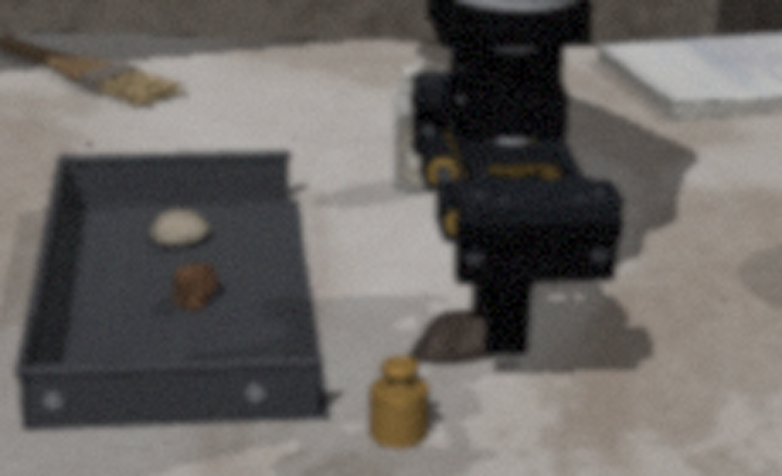

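View pics/j_s.png

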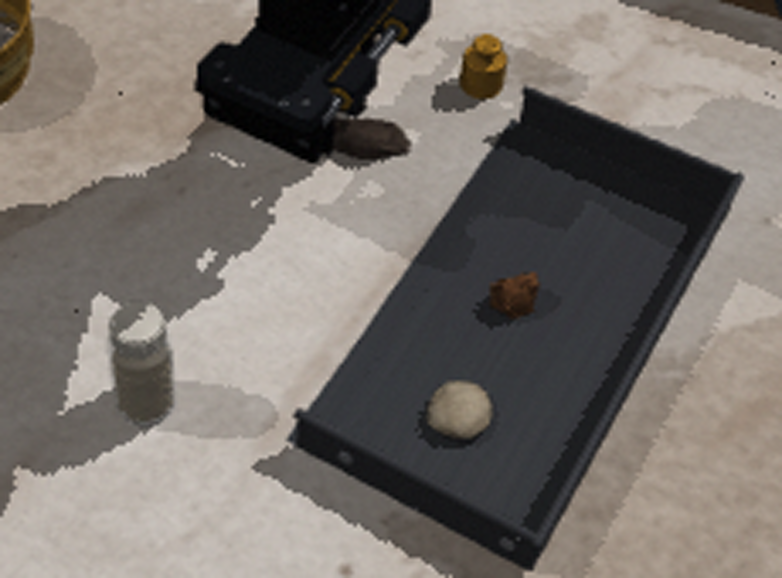

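```bash
python3 pos.py 408 148 415 355 .005
```

```text
[ 0.57268204 -0.05766327] [ 0.57842041 -0.06621216] mean tray -0.04987687336504451 -0.08012996198253775 tcp tray -0.09734454053274806 -0.06529642737193651
```

Request:
servo_tool(
  steps=[0.028, -0.006, 0, 0, 0, 0.028, -0.013, 0, 0, 0, 0.028, -0.02, 0, 0, 0, 0.028, -0.027, 0, 0, 0, 0.028, -0.034, 0, 0, 0, 0.028, -0.041, 0, 0, 0, 0.028, -0.048, 0, 0, 0, 0.028, -0.055, 0, 0, 0, 0.028, -0.062, 0, 0, 0, 0.028, -0.069, 0, 0, 0, 0.028, -0.076, 0, 0, 0, 0.028, -0.076, 0, 0, 0],
)

```text
time: 18.23
position: [0.5444, -0.0513, 0.1877]
tool_rot: [0.998, 0.07, -0.001, -0.0]
ft_force: [-0.2, 0.5, 0.2]
grip_width: 0.028
```

```bash
python3 look.py k
```

```text
18.225 [ 0.5444 -0.0513  0.1877] [ 9.976e-01  6.970e-02 -7.000e-04 -2.000e-04] [-0.18  0.47  0.2 ] 0.028
```

View pics/k_d.png

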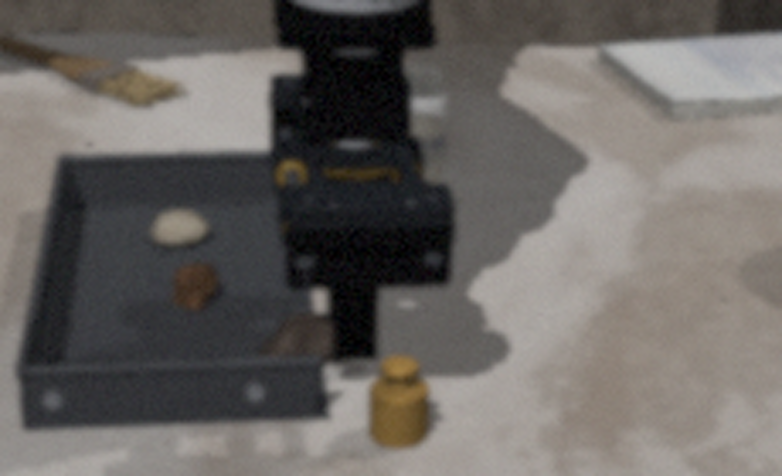

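View pics/k_s.png

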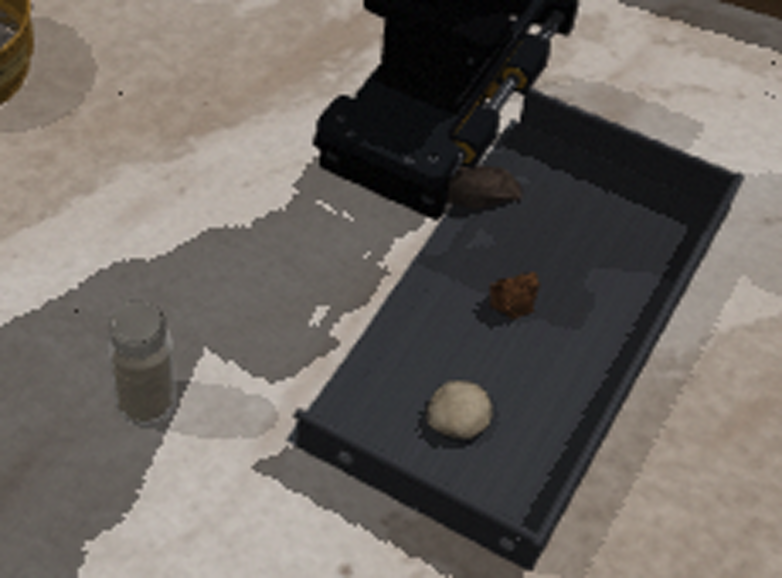

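Request:
servo_tool(
  steps=[0.028, -0.007, 0, 0, 0, 0.028, -0.014, 0, 0, 0, 0.028, -0.021, 0, 0, 0, 0.028, -0.028, 0, 0, 0, 0.028, -0.035, 0, 0, 0, 0.028, -0.042, 0, 0, 0, 0.028, -0.05, 0, 0, 0, 0.028, -0.058, 0, 0, 0, 0.028, -0.058, 0, 0, 0, 0.028, -0.03, 0, 0, 0, 0.028, -0.03, 0, -0.06, 0, 0.028, -0.03, 0, -0.1, 0],
)

```text
time: 19.82
position: [0.514, -0.0551, 0.287]
tool_rot: [0.998, 0.07, -0.004, -0.001]
ft_force: [0.6, -1.4, -0.1]
grip_width: 0.0282
```

Request:
servo_tool(
  steps=[0.028, 0.03, 0, -0.06, 0, 0.028, 0.08, 0, -0.1, 0, 0.028, 0.13, 0, -0.1, 0, 0.028, 0.13, 0, -0.1, 0, 0.028, 0.13, 0, -0.1, 0],
)

```text
time: 20.45
position: [0.6423, -0.0371, 0.3853]
tool_rot: [0.998, 0.07, -0.004, -0.001]
ft_force: [-0.5, -0.4, -0.7]
grip_width: 0.0281
```

```bash
python3 look.py l
```

```text
20.45 [ 0.6423 -0.0371  0.3853] [ 9.975e-01  7.000e-02 -3.800e-03 -9.000e-04] [-0.52 -0.37 -0.74] 0.0281
```

View pics/l_d.png

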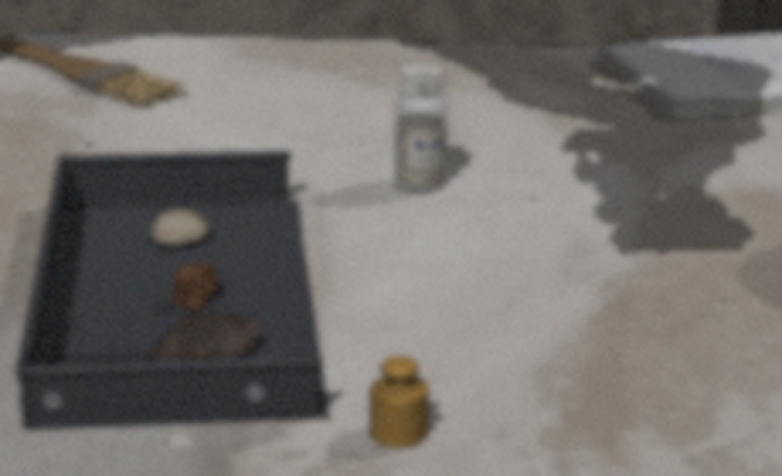

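View pics/l_s.png

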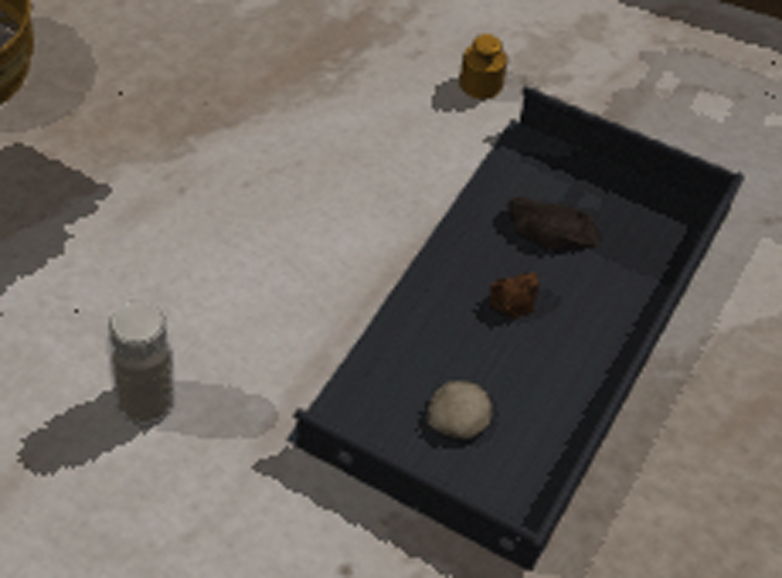

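All three pieces are in the tray, and the vial and weight have not moved. I'll check the numbers next.

```bash
python3 pos.py 555 224 207 337 .012; python3 pos.py 515 294 196 286 .013;python3 pos.py 459 410 180 228 .009; python3 -c "
from h import *
print(np.abs(get_obs()['joint_velocities']).max()); hand_in()"
```

```text
[ 0.46750142 -0.05906881] [ 0.47375166 -0.06699749] mean tray 0.054150832691963885 -0.0666299045468474 tcp tray -0.11983543582681377 -0.06527645144048874
[ 0.45694718 -0.0006674 ] [ 0.46043316 -0.00957232] mean tray 0.05791789125662297 -0.007636594196261632 tcp tray -0.12037763008742003 -0.06535861682171498
[0.4384489 0.0802854] [0.43929618 0.07693753] mean tray 0.06589869174397818 0.07801206647419964 tcp tray -0.12076843718926594 -0.0653724311790414
0.006004411664965348
the job is handed in; nothing more can be done
```

I swept all three pieces into the tray along the surface and handed the job in at about 21 s. I pushed the pebble with the closed fingertips. I pushed the clod and then the stone with both fingertips slightly apart.

From the last pictures, all three lie on the flat floor, past the 30 mm line and between the walls:

| Piece | Depth past the open edge | Across the opening |
|---|---|---|
| Stone | about 54 mm | -67 mm |
| Clod | about 58 mm | -8 mm |
| Pebble | about 66 mm | +78 mm |

- **Vial and weight:** both stand upright and show no shift between the first and last pictures. I judged that by eye and did not measure it.
- **Arm:** it was clear of everything and nearly at rest at hand-in. Every wrist force reading I took was under about 2 N.
- **Disagreement:** the scene and side cameras differed by 3 to 9 mm in world y and 1 to 6 mm in world x. I averaged the two. The error is small next to the remaining margin of 24 mm or more.
- **Height slip:** on one descent, the one before the stone push, the fingertips came down to about 2 mm above the bench instead of 6 mm. I raised them before pushing, and nothing was touched.

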